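Open the squeeze-and-turn safety jar

ROBOT

A 6-joint arm with a two-finger parallel gripper is mounted at the origin on a cart in front of the work surface, level with it; the furniture and walls round the work are solid. World frame = base frame: x ahead of the robot, y to its left, z up, the work surface at z = 0. Lengths are in m, angles in rad, forces in N, time in s.
With the tool pointing down it reaches from about 0.375 to 0.9 m from the base axis. Payload 3.1 kg.
Tool frame: the origin (TCP) lies at the very end of the fingers, on their centre line; the grasp point (between the pads) lies 19 mm behind it (robot.grip_depth is the distance from the TCP to the grasp point, in m); z points along the fingers, y is the direction in which the jaws open and shut (so a half turn about z gives the same grasp; the last joint's range is limited). The gripper opens to 87 mm and grips with 3 to 60 N. Pads are 19 mm wide; open, the fingers measure 117 mm over their backs; the gripper's body (75 mm by 190 mm) begins 51 mm behind the grasp point.
Start: joints at [1.026, 0.527, 1.433, -0, 1.181, -0.178], TCP at [0.224, 0.584, 0.223] pointing down, gripper open.
Joint ranges: [-3.08, 3.08], [-0.75, 2.2], [0.22, 2.44], [-1.43, 4.57], [0, 2.65], [-2.85, 2.85]. Speed limits (rad/s): [2.79, 2.79, 3.14, 3.14, 3.14, 3.14].

INTERFACE

Orientations are given as a unit quaternion [x, y, z, w].
In Python, from rig import robot gives the robot as it stands.
- The arm moves only by the tool drive_tool, never from a script. Its argument "series" is a list of rows, each a list of 7 numbers: the shift along the tool's x, y, z in m, then the turn, a rotation vector about the tool's x, y, z in degrees, then the opening, from 0 (shut) to 1 (fully open). A call has 1 to 5 rows; each row shifts and turns the commanded pose from where the row before left it, along the tool's axes as they then stand; what a row does not reach is not made up. A row lasts 1/8 s, in which the tool goes at most 62.5 mm and 10.7 degrees, less where a joint would pass 70% of its speed; a pose out of reach is approached as far as the arm can. A call is refused whole if a number of a shift passes 0.0625 or a number of a turn 10.7, either way. A call with a gripper value outside its range is refused whole. The fingers move at their own pace and stop on an object; "squeeze" is the grip in N (left out, the last holds). Time passes only in rows, so rows that do not move let the fingers close. It gives the time, the measured TCP pose, the force and the opening at its end, in the units of the state.
- robot.get_obs(): the state, without advancing time (a new reading comes with each control period).
- robot.camera(name): name is "side" or "top"; returns (picture, depth): 400x640x3 uint8, blue, green, red; 400x640 float32, m along the optical axis (not along the pixel's ray), 0 where there is no reading.
- robot.camera_model(name): a dict with "fx", "fy", "cx", "cy" (pixels), "k1" (the pictures are not rectified: a ray, as slopes to the right and down, at radius r is drawn at 1 + k1 r^2 times it, then the intrinsics apply), "R" (3x3) and "t" (3): a world point X has camera coordinates R X + t. Camera axes: x right, y down, z forward; pixel columns grow to the right and rows downward; lengths in m; the calibration is good to about 2 mm. A picture is of the moment at which its call begins. camera_model takes no time and is no camera call.
- robot.hand_in(): hands the job in, once; it reports no verdict.
The state is a dict: "time": time; "q": joint angles; "joint_velocities": joint speeds; "joint_torque": joint torques, N m; "position": TCP position; "tool_rot": TCP orientation; "ft_force": force on the tool from outside, world axes, zero at the start; "moment": the same for the moment, N m; "grip_width": finger opening in m.
Only numpy, scipy, OpenCV 4.12 (cv2) and the standard library are available. Lean on these libraries where they do the work, as an engineer would, in place of code of your own. Each camera call takes 0.05 s, during which the arm holds its last target. There are 200 camera calls.

TASK

Open the empty amber jar in the bench clamp so that it can be filled: squeeze the two side tabs of its safety cap inwards together, keep them squeezed while you turn the cap anticlockwise (seen from above) until you feel its stop, then lift the cap straight off, set it down gently, right way up, in the shallow steel tray and let go. Never force the cap against the glass neck - not by turning on past the stop, not by pulling before it is free, not by pressing down or sideways - do not drop it, and leave the steel cup and the dropper bottle where they stand.

Things in the scene. Friction and masses are not known exactly. Their poses are not given: they have to be found in the camera images.
- clamp: Grey cast bench clamp bolted to the table, base 150 x 110 x 12 mm; origin: centre of its underside, on the jar's axis. It grips an upright amber glass jar 76 mm across; the jar's shoulder ends 104 mm above the table, rim of its neck (36 mm across) at 138 mm. Jaws and screw stay below 66 mm. The neck has two bayonet lugs, stops and safety teeth, hidden under the cap.
- cap_centre (a point): Centre of the white ribbed cap (50 mm across, 36 mm high, 60 to 130 g), on its axis, 18 mm above its lower edge. x axis points through tab_a, -x through tab_b, z up. The tabs (16 mm wide) stick out near the top: pressing faces 4 to 14 mm above this point, 64 mm across when free, 52 mm when squeezed. Fingertips may reach down to 9 mm below this point.
- cap: The same cap; origin: centre of its lower edge. It sits on the neck with 1 mm play sideways, 1.5 mm up. Squeezed, it turns freely to a hard stop 40 to 84 degrees (0.70 to 1.46 rad) from its start: how far cannot be seen. It comes off only within the last 4 degrees before the stop. 0.1 to 0.2 N m at the stop is plenty: come on it in small steps. A pull over 9 N means not free. Lifted 35 mm it is clear.
- tab_a (a joint): Sprung rocking tab on the cap's +x side, rad: 0 free, 0.36 fully in. Its top goes in, its lower end swings out and takes the catch off the neck's safety tooth; from 0.25 the catch is clear. About 8 N presses it fully in, 20 N does no harm.
- tab_b (a joint): The same tab on the cap's -x side, rad: 0 free, 0.36 fully in, clear of the tooth from 0.25.
- tray: Shallow steel tray, 130 (its x) x 110 x 14 mm, wall and floor 3 mm, fixed to the table; origin: centre of its underside, so the floor's top is 3 mm higher. There is room for the cap round its centre.
- steel_cup: Empty steel measuring cup, 65 mm across, 66 mm high, standing loose behind the clamp; origin: centre of its underside. To be left alone.
- dropper_t1: White dropper bottle with a black top, 21 mm across, 66 mm high, standing loose to the right of the clamp; origin: centre of its underside. To be left alone.
Things that resemble listed ones, but are neither listed nor needed, are in the scene too. What is meant by the cap is not red, and is the larger of those in its own colour.

How it is judged:
On the way, in this order (a step that is already met when the one before it is completed fails the run):
1. both tabs are squeezed in while the cap is still on the neck (value of joint each of tab_a, tab_b above 0.25 rad and z of cap_centre in the frame of clamp below 0.13 m), for 0.2 s.
2. the cap is lifted clear of the neck (z of cap_centre in the frame of clamp above 0.156 m), for 0.1 s.
At the end, for the whole second after the job is handed in: The cap lies still, flat and right way up on the floor of the tray (its centre 18.5 to 23.5 mm above the tray's underside, within 45 mm of the tray's centre, tilted less than 0.07 rad) (horizontal distance between cap_centre and tray below 0.045 m and z of cap_centre in the frame of tray between 0.0185 and 0.0235 m and angle between cap_centre's own z axis and vertical below 0.07 rad and linear speed of cap below 0.01 m/s); the robot touches nothing.
It fails at once if the cap is forced against the jar's neck (contact force between cap and clamp above 50 N).
It fails at once if the cap is dropped: it falls freely, faster than 0.35 m/s (linear speed of cap above 0.35 m/s and contact force between the fingers and cap below 0.2 N).
It fails at once if the cap is pushed hard into the tray (contact force between cap and tray above 60 N).
It fails at once if the steel cup is moved by more than 20 mm (distance of steel_cup from where it was at the start of the episode above 0.02 m).
It fails at once if the dropper bottle is moved by more than 20 mm (distance of dropper_t1 from where it was at the start of the episode above 0.02 m).
It also fails if it takes over 67 s, if anything falls off the work surface, if the arm or the gripper's body presses on something with over 40 N, if the wrist force passes 120 N, or if a joint passes its speed limit or range.

## Working session

There is one attempt and no reset: what is moved stays moved. The work goes in short steps, Python scripts to look and compute and a tool call to move; the robot and the scene stay as the last step left them, time stands still between calls to the robot, and variables do not carry over. Pictures are saved under pics/ and viewed, about 8 in all and at most 12, crops included, and the job is handed in when it is done.

Besides the shell and the picture viewer there is one more tool, called after "Emit:" as name([rows], argument=value, ...), one row to a line, values as JSON. drive_tool: Moves the arm, as the interface text tells. Its arguments: {"type":"object","properties":{"series":{"type":"array"},"squeeze":{"type":"number"}},"required":["series"]}

```bash
mkdir -p pics; ls; python3 - <<'E'
from rig import robot
import cv2,numpy as np
o=robot.get_obs()
for k,v in o.items(): print(k,np.round(v,4))
for n in("top","side"):
    p,d=robot.camera(n); cv2.imwrite(f"pics/{n}0.png",p); np.save(f"pics/{n}0.npy",d)
    print(n,robot.camera_model(n))
E
```

```text
pics
time 0.0
q [ 1.0265  0.5285  1.4339 -0.      1.1814 -0.1785]
joint_velocities [-0.0006 -0.0003  0.0001 -0.0012 -0.0003 -0.0015]
joint_torque [ 6.00000e-04 -4.40032e+01 -1.76594e+01  6.33000e-02  5.82000e-02
 -2.00000e-04]
position [0.2232 0.583  0.2216]
tool_rot [ 1.819e-01  9.833e-01 -1.000e-03 -4.000e-04]
ft_force [-0.0544 -0.176   0.2283]
moment [-0.027   0.046  -0.0036]
grip_width 0.0873
top {'fx': 515.0709342074064, 'fy': 515.0709342074064, 'cx': 320.3461524734676, 'cy': 205.03957809652562, 'k1': 0.03252926168545224, 'R': array([[ 0.00844107, -0.9999139 , -0.01004713],
       [-0.99579111, -0.00748843, -0.09134539],
       [ 0.09126229,  0.01077589, -0.99576859]]), 't': array([0.06869204, 0.59949067, 1.13902371])}
side {'fx': 422.29417244793086, 'fy': 422.29417244793086, 'cx': 318.00775474996, 'cy': 195.9997547696958, 'k1': -0.005677335608546209, 'R': array([[ 0.43048494,  0.9025316 , -0.01092862],
       [ 0.68943519, -0.33660972, -0.64138368],
       [-0.58254771,  0.26857144, -0.76714245]]), 't': array([-0.30352796, -0.30848247,  1.43073038])}
```

View pics/top0.png

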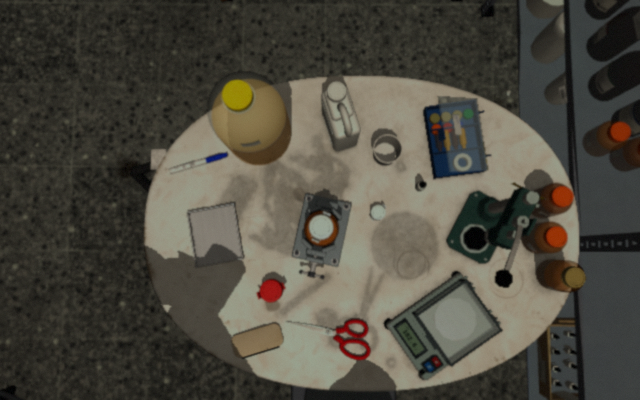

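View pics/side0.png

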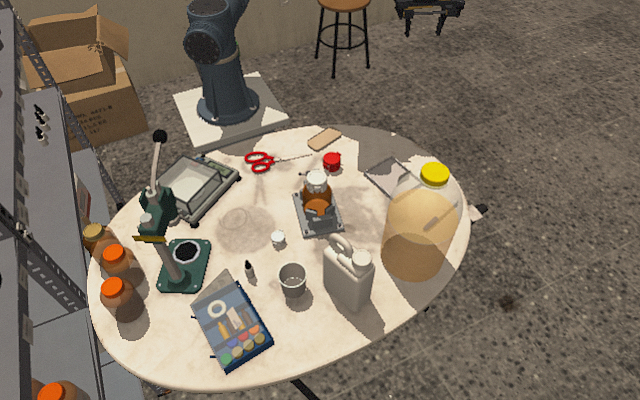

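The top view shows the capped jar at about (322,228), the tray at (215,234), the steel cup at (385,150), the dropper at (420,183) and a tall jug at (245,115). The side view has the cap at about (317,182). Next I'll enlarge the cap and measure it.

```bash
cat > h.py <<'E'
import numpy as np,cv2
from rig import robot
def K(m): return np.array([[m['fx'],0,m['cx']],[0,m['fy'],m['cy']],[0,0,1]])
def ray(m,uv):
    # iterative undistort (pure k1 radial model)
    p=cv2.undistortPoints(np.array(uv,float).reshape(-1,1,2),K(m),np.array([m['k1'],0,0,0,0.]))[:,0]
    return np.c_[p,np.ones(len(p))]
def world(m,uv,depth):
    return (ray(m,uv)*np.asarray(depth).reshape(-1,1)-m['t'])@m['R']
def atz(m,uv,z):
    r=ray(m,uv)@m['R']; c=-m['R'].T@m['t']
    return c+r*((z-c[2])/r[:,2:])
def cloud(m,d):
    v,u=np.mgrid[:400,:640]
    return world(m,np.c_[u.ravel(),v.ravel()],d.ravel()).reshape(400,640,3)
def proj(m,X):
    return cv2.projectPoints(np.array(X,float).reshape(-1,1,3),cv2.Rodrigues(m['R'])[0],m['t'],K(m),np.array([m['k1'],0,0,0,0.]))[0][:,0]
E
python3 - <<'E'
from h import *
ims=[]
for n,(x,y) in(("top",(322,228)),("side",(317,185))):
    p=cv2.imread(f"pics/{n}0.png"); ims.append(cv2.resize(p[y-25:y+25,x-25:x+25],None,fx=8,fy=8,interpolation=cv2.INTER_CUBIC))
cv2.imwrite("pics/crop0.png",np.hstack(ims))
m=robot.camera_model("top");d=np.load("pics/top0.npy");P=cloud(m,d)
S=P[205:250,300:345];
for lo,hi in((.14,.175),(.145,.152),(.153,.17)):
    k=(S[...,2]>lo)&(S[...,2]<hi); q=S[k]; print(lo,hi,k.sum(),q.mean(0) if len(q) else'',q.min(0),q.max(0))
q=S[(S[...,2]>.14)]
c,sz,a=cv2.minAreaRect((q[:,:2]*1000).astype(np.float32)); print("rect",c,sz,a)
# tray
print("tray corners",atz(m,[(188,210),(236,202),(244,257),(195,266)],.014))
print("cup etc",atz(m,[(385,150)],.066),atz(m,[(377,212)],.04),atz(m,[(420,183)],.066))
for a,b,c,e in((60,160,205,290),(75,150,318,360)): print("tall",np.nanmax(P[a:b,c:e,2]), P[a:b,c:e][P[a:b,c:e,2]>.1].min(0),P[a:b,c:e][P[a:b,c:e,2]>.1].max(0))
ms=robot.camera_model("side");P2=cloud(ms,np.load("pics/side0.npy"))[165:200,300:335]
q=P2[(P2[...,2]>.125)&(P2[...,2]<.17)];print("side",len(q),q.mean(0),q.min(0),q.max(0))
E
```

```text
0.14 0.175 342 [0.54307993 0.0709597  0.14207908] [0.51507699 0.048084   0.14000089] [0.5743493  0.09497093 0.14666315]
0.145 0.152 8 [0.54343582 0.0712604  0.14569931] [0.5251683  0.04820773 0.14503845] [0.5657521  0.09088749 0.14666315]Traceback (most recent call last):
  File "<stdin>", line 9, in <module>
    return umr_minimum(a, axis, None, out, keepdims, initial, where)
ValueError: zero-size array to reduction operation minimum which has no identity
```

View pics/crop0.png

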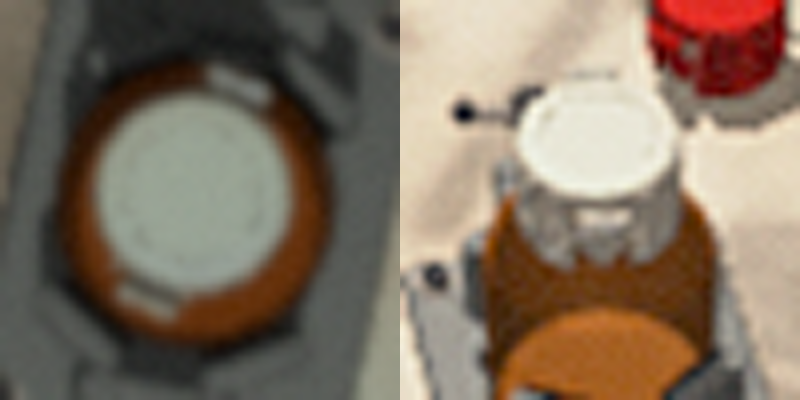

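The crop shows the tabs at crop (240,85) and (150,298), so their axis runs about -23° from world x. The cap disc is centred at about pixel (321.4,227).

```bash
python3 - <<'E'
from h import *
from scipy.spatial.transform import Rotation as R
np.set_printoptions(precision=4,suppress=True)
m=robot.camera_model("top");P=cloud(m,np.load("pics/top0.npy"))
p=cv2.imread("pics/top0.png")
S=P[205:250,300:345];k=((S[...,2]>.136)&(S[...,2]<.15)).astype(np.uint8)
q=S[k>0];print("top z pct",np.percentile(q[:,2],[5,50,95]))
c,sz,a=cv2.minAreaRect((q[:,:2]*1000).astype(np.float32)); print("rect",c,sz,a)
print("disc",atz(m,[(321.4,227)],.142))
# brightness disc fit
hsv=cv2.cvtColor(p,cv2.COLOR_BGR2HSV)[205:250,300:345]
w=((hsv[...,1]<60)&(hsv[...,2]>130)).astype(np.uint8)
n,l,st,ce=cv2.connectedComponentsWithStats(w);i=1+st[1:,4].argmax();print("white",st[i],ce[i]+[300,205],atz(m,[ce[i]+[300,205]],.142))
t=atz(m,[(327,213.6),(315.75,240.2)],.138);print("tabs",t,t.mean(0),np.degrees(np.arctan2(*(t[0]-t[1])[[1,0]])),np.linalg.norm(t[0]-t[1]))
tc=atz(m,[(188,210),(236,202),(244,257),(195,266)],.014);print("tray",tc,tc.mean(0))
print("cup,drop",atz(m,[(385,150),(377,212),(420,183)],.066))
for nm,(a,b,c,e) in dict(jug=(60,160,205,290),can=(75,150,318,362),press=(185,290,445,545)).items():
    s=P[a:b,c:e].reshape(-1,3);s=s[s[:,2]>.12];print(nm,s.min(0),s.max(0))
ms=robot.camera_model("side");P2=cloud(ms,np.load("pics/side0.npy"))[165:200,300:335]
q=P2[(P2[...,2]>.125)&(P2[...,2]<.17)];print("side",len(q),q.min(0),q.max(0),np.percentile(q[:,2],[50,95]))
s=cv2.imread("pics/side0.png");uv=[(300+0,0)]
print("side disc",atz(ms,[(292+ (600-400)/8,160+142/8)],.142))
o=robot.get_obs();print(R.from_quat(o['tool_rot']).as_matrix())
E
```

```text
top z pct [0.1378 0.1409 0.1442]
rect (544.0594482421875, 70.5922622680664) (55.54998016357422, 50.57787322998047) 17.258325576782227
disc [[0.5436 0.0697 0.142 ]]
white [ 10  11  23  23 423] [320.8038 226.896 ] [[0.5438 0.0709 0.142 ]]
tabs [[0.5713 0.0585 0.138 ]
 [0.5168 0.081  0.138 ]] [0.5441 0.0698 0.138 ] -22.451553839167214 0.05898703449070502
tray [[0.5865 0.3768 0.014 ]
 [0.6057 0.2673 0.014 ]
 [0.4803 0.2461 0.014 ]
 [0.4592 0.3567 0.014 ]] [0.5329 0.3117 0.014 ]
cup,drop [[ 0.7185 -0.0686  0.066 ]
 [ 0.5811 -0.0508  0.066 ]
 [ 0.6456 -0.145   0.066 ]]
jug [0.4924 0.0609 0.1201] [0.8371 0.2919 1.1897]
can [ 0.4924 -0.0087  0.1201] [0.8377 0.073  1.1897]
press [ 0.4378 -0.3474  0.1218] [0.6239 0.0609 1.1897]
side 335 [0.5166 0.0477 0.1253] [0.5801 0.0968 0.1469] [0.1412 0.1444]
side disc [[0.551  0.0725 0.142 ]]
[[-0.9339  0.3577 -0.001 ]
 [ 0.3577  0.9339 -0.0017]
 [ 0.0003 -0.002  -1.    ]]
```

Target is the cap axis at (0.544, 0.070) with the tool's y at -22.5°, which means turning the tool about +91.5° around its z. I'll translate first.

Emit:
drive_tool([
  [-0.0402, -0.0303, 0, 0, 0, 0, 1],
  [-0.0402, -0.0303, 0, 0, 0, 0, 1],
  [-0.0402, -0.0303, 0, 0, 0, 0, 1],
  [-0.0402, -0.0303, 0, 0, 0, 0, 1],
  [-0.0402, -0.0303, 0, 0, 0, 0, 1],
], squeeze=16)

```text
time: 0.72
position: [0.3575, 0.3688, 0.2223]
tool_rot: [0.182, 0.983, -0.0, -0.0]
ft_force: [0.5, -0.4, 0.6]
grip_width: 0.087
```

Emit:
drive_tool([
  [-0.0402, -0.0303, 0, 0, 0, 0, 1],
  [-0.0402, -0.0303, 0, 0, 0, 0, 1],
  [-0.0402, -0.0303, 0, 0, 0, 0, 1],
  [-0.0402, -0.0303, 0, 0, 0, 0, 1],
  [-0.0402, -0.0303, 0, 0, 0, 0, 1],
])

```text
time: 1.35
position: [0.491, 0.1554, 0.2223]
tool_rot: [0.182, 0.983, 0.0, -0.0]
ft_force: [0.6, 1.5, 0.2]
grip_width: 0.0869
```

Emit:
drive_tool([
  [-0.0402, -0.0303, 0, 0, 0, 0, 1],
  [-0.0402, -0.0303, 0, 0, 0, 0, 1],
  [0, 0, 0, 0, 0, 10.5, 1],
  [0, 0, 0, 0, 0, 10.5, 1],
  [0, 0, 0, 0, 0, 10.5, 1],
])

```text
time: 1.98
position: [0.5436, 0.0713, 0.222]
tool_rot: [0.445, 0.896, -0.0, -0.001]
ft_force: [0.1, 0.2, -0.2]
grip_width: 0.0869
```

Emit:
drive_tool([
  [0, 0, 0, 0, 0, 10.5, 1],
  [0, 0, 0, 0, 0, 10.5, 1],
  [0, 0, 0, 0, 0, 10.5, 1],
  [0, 0, 0, 0, 0, 10.5, 1],
  [0, 0, 0, 0, 0, 10.5, 1],
])

```text
time: 2.6
position: [0.5435, 0.0716, 0.2221]
tool_rot: [0.795, 0.607, -0.0, -0.0]
ft_force: [0.5, 0.4, -0.9]
grip_width: 0.087
```

Emit:
drive_tool([
  [0, 0, 0, 0, 0, 7.5, 1],
  [0, 0, 0, 0, 0, 0, 1],
  [0, 0, 0, 0, 0, 0, 1],
])

```text
time: 2.98
position: [0.5438, 0.0716, 0.2223]
tool_rot: [0.831, 0.557, -0.0, -0.0]
ft_force: [-0.9, -1.2, 0.6]
grip_width: 0.0873
```

Emit:
drive_tool([
  [-0.0013, 0.0005, 0.035, 0, 0, 0, 1],
  [0, 0, 0.035, 0, 0, 0, 1],
  [0, 0, 0, 0, 0, 0, 1],
])

```text
time: 3.35
position: [0.5417, 0.0703, 0.1503]
tool_rot: [0.831, 0.556, -0.003, -0.002]
ft_force: [0.2, 0.4, 0.2]
grip_width: 0.0864
```

```bash
python3 - <<'E'
from h import *
ims=[]
o=robot.get_obs();print(o['position'])
for n,(x,y) in(("top",(322,215)),("side",(317,175))):
    p,d=robot.camera(n); m=robot.camera_model(n);print(n,proj(m,[o['position'],[.5438,.0703,.142],[.5438,.0703,.106]]))
    ims.append(cv2.resize(p[y-32:y+32,x-32:x+32],None,fx=6.25,fy=6.25,interpolation=cv2.INTER_CUBIC))
cv2.imwrite("pics/crop1.png",np.hstack(ims))
E
```

```text
[0.54166026 0.07025962 0.15028707]
top [[321.08975458 227.76124763]
 [321.11371285 226.90263859]
 [321.26022613 227.74246249]]
side [[314.45032949 173.16673227]
 [314.9003996  176.07586238]
 [315.13998868 185.87202422]]
```

View pics/crop1.png

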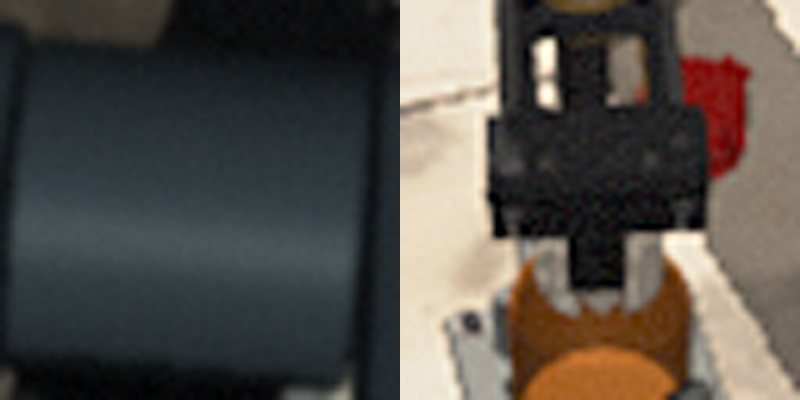

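The side crop shows the near finger, at crop x≈597, centred in front of the cap, which spans 525–668. The alignment is good, so I'll descend.

Emit:
drive_tool([
  [0, 0, 0.017, 0, 0, 0, 1],
  [0, 0, 0.016, 0, 0, 0, 1],
  [0, 0, 0, 0, 0, 0, 1],
  [0, 0, 0, 0, 0, 0, 1],
])

```text
time: 3.95
position: [0.5444, 0.0701, 0.1201]
tool_rot: [0.831, 0.556, 0.0, 0.0]
ft_force: [0.3, 0.7, 0.3]
grip_width: 0.0871
```

Emit:
drive_tool([
  [0, 0, 0.0035, 0, 0, 0, 0.82],
  [0, 0, 0, 0, 0, 0, 0.75],
  [0, 0, 0, 0, 0, 0, 0.7],
  [0, 0, 0, 0, 0, 0, 0.65],
], squeeze=10)

```text
time: 4.45
position: [0.5445, 0.07, 0.1167]
tool_rot: [0.831, 0.556, 0.0, 0.0]
ft_force: [-0.5, 0.1, 7.2]
grip_width: 0.0595
```

```bash
python3 -c "
from h import *
for i in range(1):
  o=robot.get_obs();print(o['position'],o['ft_force'],o['moment'],o['grip_width'],o['q'])"
```

```text
[0.54451179 0.07000587 0.11665687] [-0.49028251  0.10940183  7.24416297] [-0.20266759  0.18287607 -0.01575832] 0.05945471398128007 [-7.56201727e-02  5.75542938e-01  1.72116830e+00 -2.51367380e-04
  8.43517794e-01  3.16478055e-01]
```

Emit:
drive_tool([
  [0, 0, 0, 0, 0, 0, 0.6],
  [0, 0, 0, 0, 0, 0, 0.55],
  [0, 0, 0, 0, 0, 0, 0.5],
  [0, 0, 0, 0, 0, 0, 0.45],
  [0, 0, 0, 0, 0, 0, 0.45],
], squeeze=16)

```text
time: 5.08
position: [0.5444, 0.0701, 0.1174]
tool_rot: [0.831, 0.556, 0.001, 0.001]
ft_force: [-2.1, -0.1, 8.9]
grip_width: 0.0517
```

```bash
python3 -c "
from h import *
o=robot.get_obs();print(o['position'],o['ft_force'],o['moment'],o['grip_width'])"
```

```text
[0.54440343 0.0701008  0.11744287] [-2.09389186 -0.07231809  8.87150747] [-0.1294801   0.26450498  0.02766356] 0.051718495005227766
```

Emit:
drive_tool([
  [0, 0, -0.0006, 0, 0, 0, 0.45],
  [0, 0, 0, 0, 0, -4, 0.45],
  [0, 0, 0, 0, 0, -4, 0.45],
  [0, 0, 0, 0, 0, 0, 0.45],
], squeeze=18)

```text
time: 5.58
position: [0.5448, 0.07, 0.1175]
tool_rot: [0.79, 0.613, 0.001, 0.001]
ft_force: [0.7, -0.1, 5.1]
grip_width: 0.0522
```

```bash
cat > s.py <<'E'
from h import *
np.set_printoptions(precision=4,suppress=True)
o=robot.get_obs();x,y=o['tool_rot'][:2];print(o['time'],o['position'],o['ft_force'],o['moment'],o['grip_width'],'yaw',np.degrees(np.arctan2(y*y-x*x,2*x*y)),'q6',o['q'][5],'tau6',o['joint_torque'][5])
E
python3 s.py
```

```text
5.575 [0.5448 0.07   0.1175] [ 0.7482 -0.1226  5.1413] [-0.123   0.0714  0.0655] 0.05215386243488352 yaw -14.423912473086725 q6 0.1762836931334331 tau6 -0.037762391148135066
```

Emit:
drive_tool([
  [0, 0, -0.0003, 0, 0, -5, 0.45],
  [0, 0, 0, 0, 0, -5, 0.45],
  [0, 0, 0, 0, 0, 0, 0.45],
])

```text
time: 5.95
position: [0.5448, 0.07, 0.1175]
tool_rot: [0.734, 0.679, 0.001, 0.001]
ft_force: [0.1, 0.1, 4.6]
grip_width: 0.0519
```

```bash
python3 s.py
```

```text
5.95 [0.5448 0.07   0.1175] [0.1436 0.103  4.5895] [-0.2159 -0.0822  0.0288] 0.05186593891992369 yaw -4.5090804094769075 q6 0.003200405218084294 tau6 -0.11238489300012589
```

Emit:
drive_tool([
  [0, 0, 0, 0, 0, -5, 0.45],
  [0, 0, 0, 0, 0, -5, 0.45],
  [0, 0, 0, 0, 0, -5, 0.45],
  [0, 0, 0, 0, 0, 0, 0.45],
])

```text
time: 6.45
position: [0.5454, 0.0697, 0.1175]
tool_rot: [0.64, 0.768, 0.001, 0.001]
ft_force: [2.4, -2.2, 4.3]
grip_width: 0.0517
```

```bash
python3 s.py
```

```text
6.45 [0.5454 0.0697 0.1175] [ 2.3684 -2.1632  4.2882] [-0.4104 -0.3127  0.0248] 0.051681053266132336 yaw 10.426563965932726 q6 -0.2574364925051077 tau6 -0.08893013466149569
```

Emit:
drive_tool([
  [0, 0, 0, 0, 0, -2, 0.45],
  [0, 0, 0, 0, 0, -2, 0.45],
  [0, 0, 0, 0, 0, -1, 0.45],
  [0, 0, 0, 0, 0, 0, 0.45],
])

```text
time: 6.95
position: [0.5456, 0.0697, 0.1175]
tool_rot: [0.605, 0.796, 0.001, 0.002]
ft_force: [4.0, -3.3, 5.1]
grip_width: 0.0523
```

```bash
python3 s.py
```

```text
6.95 [0.5456 0.0697 0.1175] [ 4.0162 -3.292   5.0521] [-0.5483 -0.6794 -0.0789] 0.05233946436712537 yaw 15.568192715257526 q6 -0.34722895619532196 tau6 -0.052741707768291235
```

Emit:
drive_tool([
  [0, 0, 0, 0, 0, -1.5, 0.45],
  [0, 0, 0, 0, 0, -1.5, 0.45],
  [0, 0, 0, 0, 0, 0, 0.45],
])

```text
time: 7.32
position: [0.5457, 0.0698, 0.1175]
tool_rot: [0.584, 0.812, 0.001, 0.002]
ft_force: [4.6, -3.4, 4.8]
grip_width: 0.0515
```

```bash
python3 s.py
```

```text
7.325 [0.5457 0.0698 0.1175] [ 4.646  -3.3792  4.7629] [-0.4818 -0.6823  0.0271] 0.05146706822262757 yaw 18.574872986454935 q6 -0.39974114609201467 tau6 -0.028140961658209562
```

Emit:
drive_tool([
  [-0.0006, 0.0004, -0.0002, 0, 0, 0, 0.45],
  [0, 0, 0, 0, 0, -1.5, 0.45],
  [0, 0, 0, 0, 0, -1.5, 0.45],
  [0, 0, 0, 0, 0, 0, 0.45],
])

```text
time: 7.82
position: [0.5458, 0.0696, 0.1175]
tool_rot: [0.562, 0.827, 0.001, 0.001]
ft_force: [5.1, -2.7, 3.5]
grip_width: 0.0521
```

```bash
python3 s.py
```

```text
7.825 [0.5458 0.0696 0.1175] [ 5.1439 -2.6826  3.518 ] [-0.3521 -0.7547 -0.0382] 0.05206339098769649 yaw 21.601144688539755 q6 -0.45332234757791845 tau6 -0.045154939871281385
```

Emit:
drive_tool([
  [0, 0, 0, 0, 0, -1.5, 0.45],
  [0, 0, 0, 0, 0, -1.5, 0.45],
  [0, 0, 0, 0, 0, 0, 0.45],
])

```text
time: 8.2
position: [0.546, 0.0696, 0.1175]
tool_rot: [0.54, 0.841, 0.001, 0.001]
ft_force: [5.7, -1.8, 4.4]
grip_width: 0.052
```

```bash
python3 s.py
```

```text
8.2 [0.546  0.0696 0.1175] [ 5.6633 -1.8459  4.3846] [-0.3675 -0.8956 -0.0156] 0.05201477511542978 yaw 24.59479511488843 q6 -0.5056275959070655 tau6 -0.04626450827345252
```

Emit:
drive_tool([
  [-0.0005, 0.0007, 0, 0, 0, 0, 0.45],
  [0, 0, 0, 0, 0, -1.5, 0.45],
  [0, 0, 0, 0, 0, -1.5, 0.45],
  [0, 0, 0, 0, 0, 0, 0.45],
])

```text
time: 8.7
position: [0.5461, 0.0695, 0.1175]
tool_rot: [0.518, 0.855, 0.0, 0.001]
ft_force: [4.2, -2.6, 4.9]
grip_width: 0.0519
```

```bash
python3 s.py
```

```text
8.7 [0.5461 0.0695 0.1175] [ 4.1869 -2.6107  4.8534] [-0.2966 -0.7725 -0.0382] 0.051860703613328986 yaw 27.594931133133333 q6 -0.5581422926175068 tau6 -0.04754626890644431
```

Emit:
drive_tool([
  [0, 0, 0, 0, 0, -1.5, 0.45],
  [0, 0, 0, 0, 0, -1.5, 0.45],
  [0, 0, 0, 0, 0, 0, 0.45],
])

```text
time: 9.07
position: [0.5463, 0.0695, 0.1175]
tool_rot: [0.496, 0.869, 0.001, 0.001]
ft_force: [5.7, -1.9, 4.6]
grip_width: 0.052
```

```bash
python3 s.py
```

```text
9.075 [0.5463 0.0695 0.1175] [ 5.6539 -1.9023  4.6246] [-0.2432 -0.8098 -0.0069] 0.05204316394687899 yaw 30.589203602846574 q6 -0.6105100168213795 tau6 -0.045546769397333264
```

Emit:
drive_tool([
  [-0.0003, 0.0005, 0, 0, 0, 0, 0.45],
  [0, 0, 0, 0, 0, -1.5, 0.45],
  [0, 0, 0, 0, 0, -1.5, 0.45],
  [0, 0, 0, 0, 0, 0, 0.45],
])

```text
time: 9.57
position: [0.5464, 0.0696, 0.1175]
tool_rot: [0.473, 0.881, 0.0, 0.001]
ft_force: [5.2, -1.8, 5.6]
grip_width: 0.0518
```

```bash
python3 s.py
```

```text
9.575 [0.5464 0.0696 0.1175] [ 5.1779 -1.8162  5.5599] [-0.2526 -0.7408 -0.0543] 0.05176317443360733 yaw 33.596534226227355 q6 -0.6628149818925481 tau6 -0.051188928773626685
```

Emit:
drive_tool([
  [0, 0, 0, 0, 0, -1.5, 0.45],
  [0, 0, 0, 0, 0, -1.5, 0.45],
  [0, 0, 0, 0, 0, 0, 0.45],
])

```text
time: 9.95
position: [0.5466, 0.0697, 0.1175]
tool_rot: [0.45, 0.893, 0.0, 0.001]
ft_force: [4.6, -1.1, 5.6]
grip_width: 0.0518
```

```bash
python3 s.py
```

```text
9.95 [0.5466 0.0697 0.1175] [ 4.6011 -1.0616  5.579 ] [-0.2058 -0.7638 -0.0941] 0.05175669430501101 yaw 36.574806034045935 q6 -0.7149946583853432 tau6 -0.09604285005480051
```

Emit:
drive_tool([
  [0, 0, 0, 0, 0, -0.7, 0.45],
  [0, 0, 0, 0, 0, 0, 0.45],
])

```text
time: 10.2
position: [0.5466, 0.0697, 0.1175]
tool_rot: [0.444, 0.896, 0.001, 0.001]
ft_force: [4.2, -1.7, 5.8]
grip_width: 0.0519
```

```bash
python3 s.py
```

```text
10.2 [0.5466 0.0697 0.1175] [ 4.2474 -1.7003  5.8466] [-0.201 -0.748 -0.201] 0.05189178080312142 yaw 37.2388260403349 q6 -0.7267420013106122 tau6 -0.2094827312976122
```

Emit:
drive_tool([
  [0, 0, 0, 0, 0, -0.7, 0.45],
  [0, 0, 0, 0, 0, 0, 0.45],
])

```text
time: 10.45
position: [0.5467, 0.0697, 0.1175]
tool_rot: [0.439, 0.898, 0.001, 0.001]
ft_force: [4.7, -1.3, 5.1]
grip_width: 0.0518
```

```bash
python3 s.py
```

```text
10.45 [0.5467 0.0697 0.1175] [ 4.6583 -1.2585  5.138 ] [-0.2556 -0.8098 -0.3155] 0.05176442035764701 yaw 37.91863172167733 q6 -0.7387103592986086 tau6 -0.2865020837634802
```

The stop showed at about 59–60°, with torque climbing to 0.29 N m. I'll back off about 1.2° and then lift in small steps.

Emit:
drive_tool([
  [0, 0, 0, 0, 0, 1.2, 0.45],
  [0, 0, -0.001, 0, 0, 0, 0.45],
  [0, 0, -0.001, 0, 0, 0, 0.45],
  [0, 0, 0, 0, 0, 0, 0.45],
])

```text
time: 10.95
position: [0.5464, 0.0699, 0.1178]
tool_rot: [0.448, 0.894, 0.0, 0.0]
ft_force: [7.4, -0.5, -5.2]
grip_width: 0.0514
```

```bash
python3 s.py
```

```text
10.95 [0.5464 0.0699 0.1178] [ 7.4228 -0.5331 -5.2399] [-0.1001 -1.2866 -0.0885] 0.051370931234514465 yaw 36.75767866451323 q6 -0.7184089481732013 tau6 -0.11022858554497361
```

Emit:
drive_tool([
  [-0.0007, 0.001, 0, 0, 0, 0, 0.45],
  [0, 0, 0, 0, 0, 0, 0.45],
])

```text
time: 11.2
position: [0.5464, 0.0699, 0.1178]
tool_rot: [0.448, 0.894, -0.0, -0.001]
ft_force: [5.0, 0.3, -5.0]
grip_width: 0.0515
```

```bash
python3 s.py
```

```text
11.2 [0.5464 0.0699 0.1178] [ 4.9757  0.348  -4.953 ] [-0.2251 -0.9522 -0.1284] 0.051534414601226375 yaw 36.76568323418166 q6 -0.7180065695118423 tau6 -0.10066127171739936
```

Emit:
drive_tool([
  [-0.0013, 0.0018, 0, 0, 0, 0, 0.45],
  [0, 0, 0, 0, 0, 0, 0.45],
])

```text
time: 11.45
position: [0.5467, 0.0699, 0.1179]
tool_rot: [0.448, 0.894, -0.001, -0.003]
ft_force: [-0.2, -0.4, -3.8]
grip_width: 0.052
```

```bash
python3 s.py
```

```text
11.45 [0.5467 0.0699 0.1179] [-0.2358 -0.3825 -3.8391] [-0.2567 -0.1495 -0.0522] 0.05204708206766268 yaw 36.76538401533198 q6 -0.7172352761260908 tau6 -0.08765497477725148
```

Emit:
drive_tool([
  [0, 0, -0.0007, 0, 0, 0, 0.45],
  [0, 0, 0, 0, 0, 0, 0.45],
])

```text
time: 11.7
position: [0.5471, 0.0699, 0.1192]
tool_rot: [0.448, 0.894, -0.001, -0.002]
ft_force: [-2.3, -0.0, -2.7]
grip_width: 0.0518
```

```bash
python3 s.py; python3 - <<'E'
from h import *
p,d=robot.camera("side");x,y=317,175
cv2.imwrite("pics/crop2.png",cv2.resize(p[y-40:y+40,x-40:x+40],None,fx=7,fy=7,interpolation=cv2.INTER_CUBIC))
E
```

```text
11.7 [0.5471 0.0699 0.1192] [-2.2619 -0.0425 -2.7363] [-0.1208  0.2942 -0.1114] 0.0518224746662321 yaw 36.74797914616161 q6 -0.7171126100494188 tau6 -0.08557611610740423
```

View pics/crop2.png

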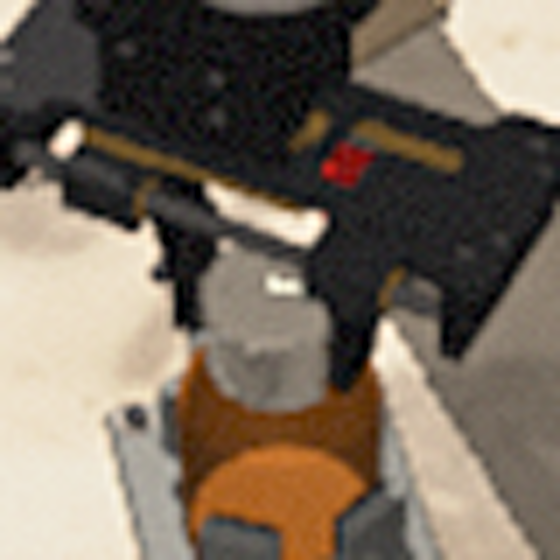

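The cap is still held between the fingers, at crop (265,330), and it has begun to rise with little force. I'll centre the sideways force and keep lifting in small steps.

Emit:
drive_tool([
  [0.0005, -0.0007, -0.0006, 0, 0, 0, 0.45],
  [0, 0, 0, 0, 0, 0, 0.45],
])

```text
time: 12.0
position: [0.5476, 0.07, 0.1204]
tool_rot: [0.448, 0.894, -0.0, -0.001]
ft_force: [-2.9, 1.2, -2.9]
grip_width: 0.052
```

```bash
python3 s.py
```

```text
12.0 [0.5476 0.07   0.1204] [-2.9464  1.1701 -2.91  ] [ 0.1584  0.4311 -0.0839] 0.05203347890997013 yaw 36.73707132886853 q6 -0.7171821536496392 tau6 -0.09059304837137461
```

Emit:
drive_tool([
  [0, 0, -0.0006, 0, 0, 0, 0.45],
  [0, 0, 0, 0, 0, 0, 0.45],
])

```text
time: 12.25
position: [0.5479, 0.07, 0.121]
tool_rot: [0.448, 0.894, 0.0, -0.001]
ft_force: [-3.1, 2.1, -2.9]
grip_width: 0.0522
```

```bash
python3 s.py
```

```text
12.25 [0.5479 0.07   0.121 ] [-3.1235  2.1069 -2.9124] [ 0.3281  0.4733 -0.1285] 0.05217801074068323 yaw 36.73117513804528 q6 -0.7171360316048004 tau6 -0.09704121854156256
```

Emit:
drive_tool([
  [0.0011, -0.0004, -0.002, 0, 0, 0, 0.45],
  [0, 0, -0.002, 0, 0, 0, 0.45],
  [0, 0, 0, 0, 0, 0, 0.45],
])

```text
time: 12.62
position: [0.5485, 0.0701, 0.1258]
tool_rot: [0.448, 0.894, 0.0, 0.001]
ft_force: [-1.4, 2.3, -1.1]
grip_width: 0.0523
```

```bash
python3 s.py
```

```text
12.625 [0.5485 0.0701 0.1258] [-1.431   2.3141 -1.1328] [ 0.2288  0.1545 -0.0388] 0.05226833311615813 yaw 36.75241554762317 q6 -0.7162754580923356 tau6 -0.02958045224659145
```

Free: the cap is 8 mm up and the force is close to its weight. Next is the rest of the lift.

Emit:
drive_tool([
  [0.0008, 0, -0.006, 0, 0, 0, 0.45],
  [0, 0, -0.008, 0, 0, 0, 0.45],
  [0, 0, -0.008, 0, 0, 0, 0.45],
  [0, 0, -0.008, 0, 0, 0, 0.45],
  [0, 0, -0.008, 0, 0, 0, 0.45],
])

```text
time: 13.25
position: [0.5472, 0.0708, 0.1638]
tool_rot: [0.448, 0.894, 0.0, 0.0]
ft_force: [-0.4, 0.4, -0.1]
grip_width: 0.052
```

Emit:
drive_tool([
  [0, 0, -0.01, 0, 0, 0, 0.45],
  [0, 0, -0.01, 0, 0, 0, 0.45],
  [0, 0, -0.01, 0, 0, 0, 0.45],
  [0, 0, 0, 0, 0, 0, 0.45],
])

```text
time: 13.75
position: [0.5477, 0.0708, 0.1941]
tool_rot: [0.448, 0.894, 0.0, 0.001]
ft_force: [0.3, 1.1, -0.8]
grip_width: 0.0518
```

```bash
python3 s.py; python3 - <<'E'
from h import *
p,d=robot.camera("side");cv2.imwrite("pics/side3.png",cv2.resize(p[90:250,220:460],None,fx=3,fy=3,interpolation=cv2.INTER_CUBIC))
E
```

```text
13.75 [0.5477 0.0708 0.1941] [ 0.3258  1.1074 -0.8303] [-0.0239  0.0286  0.0543] 0.0518339291053678 yaw 36.741818271582275 q6 -0.7149850604492471 tau6 -0.00022209720100363484
```

View pics/side3.png

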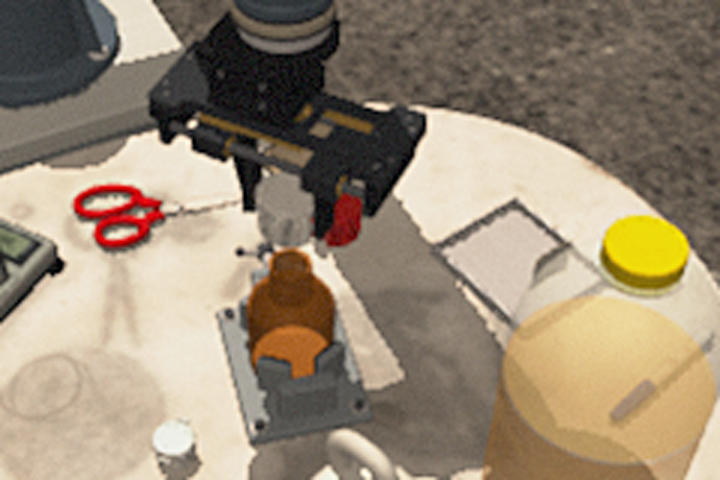

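The cap is clear of the neck and held upright, and the tray's long axis points at about +9°. Before planning the transport I'll check the jug clearance.

```bash
python3 - <<'E'
from h import *
np.set_printoptions(precision=4,suppress=True)
m=robot.camera_model("top");ms=robot.camera_model("side")
P=cloud(m,np.load("pics/top0.npy"))
for z in(0.03,.1,.15): print(z,"near edge",atz(m,[(250,158),(265,155),(225,145)],z).tolist())
s=P[70:165,205:292].reshape(-1,3);
for lo,hi in((.05,.1),(.1,.15),(.15,.2),(.2,.3)):
    k=s[(s[:,2]>lo)&(s[:,2]<hi)];print(lo,len(k),np.percentile(k,[1,99],axis=0) if len(k) else '')
p=cv2.imread("pics/top0.png");g=cv2.cvtColor(p,cv2.COLOR_BGR2GRAY)
cv2.imwrite("pics/tray.png",cv2.resize(p[60:280,170:310],None,fx=4,fy=4)[:,:].copy()[:,:560][280:])
E
```

```text
0.03 near edge [[0.705270085046721, 0.23484265509057753, 0.030000000000000027], [0.7124496732179277, 0.20073675052051052, 0.030000000000000027], [0.7349138120567918, 0.29259799488826876, 0.030000000000000027]]
0.1 near edge [[0.6924229315933196, 0.22434307482927104, 0.10000000000000009], [0.6991691398207038, 0.1922958976756139, 0.10000000000000009], [0.720277280655803, 0.27861214141461277, 0.10000000000000009]]
0.15 near edge [[0.6832463934123187, 0.2168433746426236, 0.1499999999999999], [0.6896830445369725, 0.18626671707211637, 0.1499999999999999], [0.7098226153693824, 0.26862224607628704, 0.1499999999999999]]
0.05 300 [[0.6918 0.1435 0.0508]
 [0.7784 0.265  0.0991]]
0.1 368 [[0.6927 0.1436 0.1009]
 [0.7802 0.2701 0.1496]]
0.15 391 [[0.6934 0.1434 0.1505]
 [0.7762 0.262  0.1994]]
0.2 3944 [[0.6962 0.1469 0.203 ]
 [0.8285 0.2826 0.2933]]
```

View pics/tray.png

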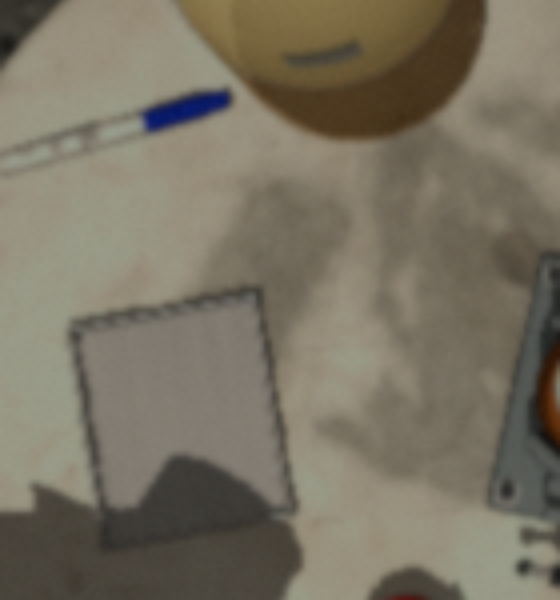

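The tray corners are confirmed at about (188,211), (235,202), (243,258) and (196,266), centred near (0.532, 0.312). The jug starts at x≈0.69, so it is clear.

Emit:
drive_tool([
  [0.0254, 0.0164, 0, 0, 0, 0, 0.45],
  [0.0254, 0.0164, 0, 0, 0, 0, 0.45],
  [0.0254, 0.0164, 0, 0, 0, 0, 0.45],
  [0.0254, 0.0164, 0, 0, 0, 0, 0.45],
])

```text
time: 14.3
position: [0.5383, 0.1924, 0.1924]
tool_rot: [0.448, 0.894, -0.0, -0.001]
ft_force: [0.5, -1.1, -0.8]
grip_width: 0.052
```

Emit:
drive_tool([
  [0.0254, 0.0164, 0, 0, 0, 0, 0.45],
  [0.0254, 0.0164, 0, 0, 0, 0, 0.45],
  [0.0254, 0.0164, 0, 0, 0, 0, 0.45],
  [0.0254, 0.0164, 0, 0, 0, 0, 0.45],
  [0, 0, 0, 0, 0, 7, 0.45],
])

```text
time: 14.92
position: [0.5298, 0.3143, 0.1923]
tool_rot: [0.502, 0.865, -0.0, -0.0]
ft_force: [-0.4, -0.8, -0.4]
grip_width: 0.0518
```

Emit:
drive_tool([
  [0, 0, 0, 0, 0, 7, 0.45],
  [0, 0, 0, 0, 0, 7, 0.45],
  [0, 0, 0, 0, 0, 7, 0.45],
  [0, 0, 0, 0, 0, 0, 0.45],
])

```text
time: 15.42
position: [0.5302, 0.312, 0.1924]
tool_rot: [0.651, 0.759, -0.001, -0.0]
ft_force: [0.1, -0.5, -0.4]
grip_width: 0.052
```

Emit:
drive_tool([
  [0, 0, 0.03, 0, 0, 0, 0.45],
  [0, 0, 0.03, 0, 0, 0, 0.45],
  [0, 0, 0.03, 0, 0, 0, 0.45],
  [0, 0, 0.03, 0, 0, 0, 0.45],
  [0, 0, 0, 0, 0, 0, 0.45],
])

```text
time: 16.05
position: [0.5284, 0.3113, 0.0705]
tool_rot: [0.651, 0.759, -0.003, -0.002]
ft_force: [0.2, 0.0, -0.9]
grip_width: 0.0519
```

```bash
python3 s.py; python3 - <<'E'
from h import *
p,d=robot.camera("side");o=robot.get_obs();u,v=proj(robot.camera_model("side"),[o['position']])[0].astype(int);print(u,v)
cv2.imwrite("pics/side4.png",cv2.resize(p[v-45:v+45,u-60:u+60],None,fx=6,fy=6,interpolation=cv2.INTER_CUBIC))
E
```

```text
16.05 [0.5284 0.3113 0.0705] [ 0.2407  0.0313 -0.8745] [-0.0403  0.0703 -0.0306] 0.05190961294992808 yaw 8.832219259360668 q6 0.1962937617084326 tau6 -0.005953955696895719
393 161
```

View pics/side4.png

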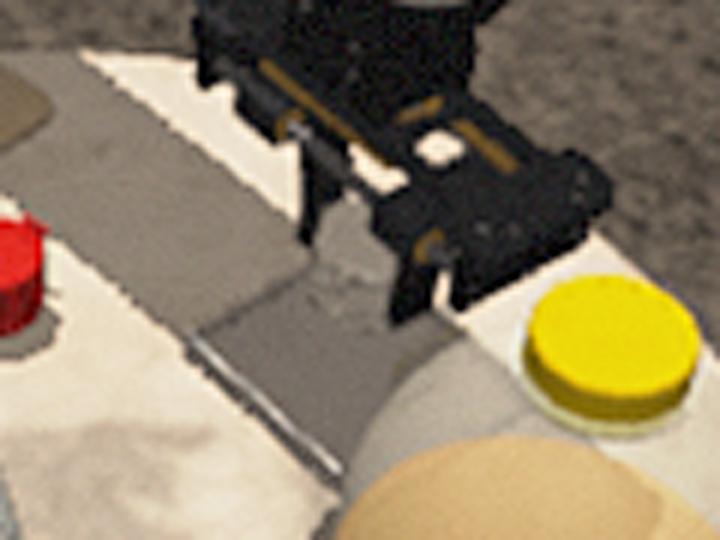

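The cap, at crop (350,250), hangs upright over the tray. I'll lower it carefully.

Emit:
drive_tool([
  [0, 0.002, 0.015, 0, 0, 0, 0.45],
  [0, 0, 0.015, 0, 0, 0, 0.45],
  [0, 0, 0.013, 0, 0, 0, 0.45],
  [0, 0, 0.005, 0, 0, 0, 0.45],
  [0, 0, 0, 0, 0, 0, 0.45],
])

```text
time: 16.73
position: [0.5323, 0.3124, 0.0245]
tool_rot: [0.651, 0.759, -0.0, -0.0]
ft_force: [-0.1, 0.7, -0.9]
grip_width: 0.0519
```

```bash
python3 s.py
```

```text
16.725 [0.5323 0.3124 0.0245] [-0.0928  0.7114 -0.9127] [-0.0508  0.0376  0.0134] 0.05186937106299793 yaw 8.745590572382614 q6 0.19727037638467174 tau6 -0.0005015143688069656
```

Emit:
drive_tool([
  [0, 0, 0.0015, 0, 0, 0, 0.45],
  [0, 0, 0.0015, 0, 0, 0, 0.45],
  [0, 0, 0, 0, 0, 0, 0.45],
])

```text
time: 17.1
position: [0.5327, 0.3126, 0.0222]
tool_rot: [0.651, 0.759, 0.0, 0.0]
ft_force: [-0.8, 0.2, -1.1]
grip_width: 0.0519
```

```bash
python3 s.py
```

```text
17.1 [0.5327 0.3126 0.0222] [-0.8194  0.213  -1.122 ] [-0.1582  0.0081  0.0426] 0.051882769551692604 yaw 8.745800392064188 q6 0.1973348700247996 tau6 7.483425633836305e-05
```

Emit:
drive_tool([
  [0, 0, 0.0015, 0, 0, 0, 0.45],
  [0, 0, 0.0015, 0, 0, 0, 0.45],
  [0, 0, 0.001, 0, 0, 0, 0.45],
  [0, 0, 0, 0, 0, 0, 0.45],
])

```text
time: 17.6
position: [0.5324, 0.3125, 0.0179]
tool_rot: [0.651, 0.759, -0.0, -0.0]
ft_force: [0.2, 0.2, -1.9]
grip_width: 0.052
```

Emit:
drive_tool([
  [0, 0, 0.001, 0, 0, 0, 0.45],
  [0, 0, 0.001, 0, 0, 0, 0.45],
  [0, 0, 0, 0, 0, 0, 0.45],
])

```text
time: 17.98
position: [0.5325, 0.3125, 0.016]
tool_rot: [0.651, 0.759, -0.0, -0.0]
ft_force: [-0.7, -0.2, -0.8]
grip_width: 0.0516
```

Emit:
drive_tool([
  [0, 0, 0.0007, 0, 0, 0, 0.45],
  [0, 0, 0, 0, 0, 0, 0.45],
])

```text
time: 18.23
position: [0.5325, 0.3125, 0.0153]
tool_rot: [0.651, 0.759, -0.0, -0.0]
ft_force: [-0.3, 0.0, -0.8]
grip_width: 0.0515
```

Emit:
drive_tool([
  [0, 0, 0.0008, 0, 0, 0, 0.45],
  [0, 0, 0, 0, 0, 0, 0.45],
])

```text
time: 18.48
position: [0.5327, 0.3125, 0.0146]
tool_rot: [0.651, 0.759, 0.0, 0.0]
ft_force: [-0.4, -0.1, -0.4]
grip_width: 0.0514
```

Emit:
drive_tool([
  [0, 0, 0.0008, 0, 0, 0, 0.45],
  [0, 0, 0, 0, 0, 0, 0.45],
])

```text
time: 18.73
position: [0.5327, 0.3125, 0.0145]
tool_rot: [0.651, 0.759, 0.0, 0.0]
ft_force: [-1.3, -0.4, 5.3]
grip_width: 0.0516
```

Contact at 0.0145, as predicted. I'll release slowly.

Emit:
drive_tool([
  [0, 0, -0.0004, 0, 0, 0, 0.62],
  [0, 0, 0, 0, 0, 0, 0.66],
  [0, 0, 0, 0, 0, 0, 0.7],
  [0, 0, 0, 0, 0, 0, 0.75],
  [0, 0, 0, 0, 0, 0, 0.82],
])

```text
time: 19.35
position: [0.5326, 0.3125, 0.014]
tool_rot: [0.651, 0.759, -0.0, -0.0]
ft_force: [-0.4, -0.8, -0.1]
grip_width: 0.0684
```

Emit:
drive_tool([
  [0, 0, 0, 0, 0, 0, 0.88],
  [0, 0, 0, 0, 0, 0, 0.88],
  [0, 0, -0.01, 0, 0, 0, 0.88],
  [0, 0, -0.02, 0, 0, 0, 0.88],
  [0, 0, -0.03, 0, 0, 0, 0.88],
])

```text
time: 19.98
position: [0.5324, 0.3124, 0.0754]
tool_rot: [0.651, 0.759, -0.0, -0.0]
ft_force: [0.1, -0.3, 0.2]
grip_width: 0.0767
```

Emit:
drive_tool([
  [0, 0, -0.05, 0, 0, 0, 0.88],
  [0, 0, -0.05, 0, 0, 0, 0.88],
  [-0.05, 0, 0, 0, 0, 0, 0.88],
  [-0.05, 0, 0, 0, 0, 0, 0.88],
  [-0.05, 0, 0, 0, 0, 0, 0.88],
])

```text
time: 20.6
position: [0.5558, 0.1631, 0.1763]
tool_rot: [0.651, 0.759, 0.001, 0.001]
ft_force: [0.4, 0.0, -0.0]
grip_width: 0.0765
```

```bash
python3 s.py; python3 - <<'E'
from h import *
np.set_printoptions(precision=4,suppress=True)
ims=[]
for n,(u,v) in(("top",(250,200)),("side",(350,190))):
    p,d=robot.camera(n);m=robot.camera_model(n)
    ims.append(cv2.resize(p[v-65:v+65,u-65:u+65],None,fx=3,fy=3,interpolation=cv2.INTER_CUBIC))
    P=cloud(m,d).reshape(-1,3);k=P[(abs(P[:,0]-.5325)<.045)&(abs(P[:,1]-.3125)<.045)&(P[:,2]>.03)&(P[:,2]<.06)]
    if len(k):print(n,len(k),k.mean(0),np.median(k,0))
    if len(k)>20:
        A=np.c_[k[:,:2]-k[:,:2].mean(0),np.ones(len(k))];print("slope",np.linalg.lstsq(A,k[:,2],rcond=None)[0])
cv2.imwrite("pics/end.png",np.hstack(ims))
E
```

```text
20.6 [0.5558 0.1631 0.1763] [ 0.4483  0.0262 -0.0151] [-0.0367  0.0483  0.0369] 0.07651791415173473 yaw 8.790333203692128 q6 -0.06076079772973763 tau6 0.4596968460828066
top 5 [0.5288 0.3372 0.0381] [0.5288 0.3371 0.0391]
side 221 [0.534  0.3105 0.0373] [0.5344 0.3099 0.0377]
slope [0.0167 0.0559 0.0373]
```

View pics/end.png

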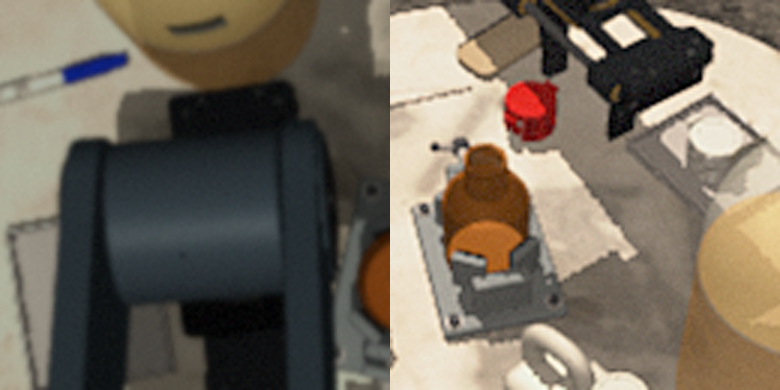

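The cap stands upright in the tray at crop (715,135), the jar is open, and the gripper is clear. I'll let the arm settle and hand in.

Emit:
drive_tool([
  [0, 0, -0.02, 0, 0, 0, 0.88],
  [0, 0, 0, 0, 0, 0, 0.88],
  [0, 0, 0, 0, 0, 0, 0.88],
])

```text
time: 21.08
position: [0.555, 0.1649, 0.1945]
tool_rot: [0.651, 0.759, 0.0, 0.0]
ft_force: [-0.1, 0.2, -0.8]
grip_width: 0.0765
```

```bash
python3 s.py; python3 -c "
from rig import robot
print(robot.hand_in())"
```

```text
21.075 [0.555  0.1649 0.1945] [-0.101   0.1889 -0.8054] [-0.0933  0.0298 -0.0176] 0.07649281949778217 yaw 8.789319845768137 q6 -0.05764209127218192 tau6 0.0024174227291950956
the job is handed in; nothing more can be done
None
```

The jar is open and the cap stands right way up in the tray. I handed the job in at 21.1 s; no verdict is reported.

**What I did:** I squeezed both tabs (52 mm opening, about 16–18 N) and turned the cap about 60° anticlockwise until I felt the stop. I then backed off about 1°, eased the sideways force and lifted it off. I lowered it into the tray until it touched (about 5 N) and let go.

**Two readings were off during the turn and lift:**
- **Stop torque:** it reached about 0.3 N m for a moment, more than the 0.1–0.2 N m advised, before I backed off.
- **First pull:** the cap stuck at about 5 N because of roughly 7 N of sideways force. Once I removed that, it came free at under 4 N.

**Last checks:**
- **Cap position:** the side camera shows the cap at about (0.534, 0.311), within 3 mm of my estimate of the tray's centre.
- **Tilt:** a rough fit to the cap's points gave a slope of about 0.06, close to the 0.07 limit. I think points from the cap's side wall skewed it, because the picture shows the cap flat, but I did not measure the tilt again.
- **Top view:** the arm blocked it, so the side camera is the only final check of the cap.
- **Gripper:** it is clear, with wrist forces near zero.
- **Steel cup and dropper bottle:** the arm never went near them, but I did not look at them again at the end.

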